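# Find the balance point of a ballasted tube and leave it on a one-post rest

### The arm

A 6-joint arm with a two-finger parallel gripper is mounted at the origin on a cart in front of the work surface, level with it; the furniture and walls round the work are solid. World frame = base frame: x ahead of the robot, y to its left, z up, the work surface at z = 0. Lengths are in mm, angles in rad, forces in N, time in s.
With the tool pointing down it reaches from about 350 to 775 mm from the base axis. Payload 7.3 kg.
Tool frame: the origin (TCP) lies midway between the tips of the shut fingers; the grasp point (between the pads) lies bot.tcp_to_grasp behind it (bot.tcp_to_grasp is the distance from the TCP to the grasp point, in mm); z points along the fingers, y is the direction in which the jaws open and shut (so a half turn about z gives the same grasp; the last joint's range is limited). The gripper opens to 92 mm and grips with 3 to 60 N. Pads are 19 mm wide; open, the fingers measure 130 mm over their backs; the gripper's body (75 mm by 190 mm) begins 47 mm behind the grasp point.
Start: joints at [-1.396, 0.342, 1.524, -0, 1.275, -0.146], TCP at [165.569, -498.229, 226.741] pointing down, gripper open.
Joint ranges: [-2.53, 2.53], [-0.77, 2.02], [0.04, 2.7], [-1, 4.14], [0.28, 2.66], [-3.11, 3.11]. Speed limits (rad/s): [2.57, 2.57, 3.14, 3.14, 3.14, 3.14].

### API

Orientations are given as [roll, pitch, yaw] about the fixed x, y, z axes, in that order (R = Rz(yaw) Ry(pitch) Rx(roll)).
In Python, from plant import bot gives the robot as it stands.
- The arm moves only by the shell command python3 -m inch 'ROWS'. ROWS is JSON, one flat list of numbers, 7 for each row, row after row: the shift along the world's x, y, z in cm, then the turn, a rotation vector about the world's x, y, z in degrees, then the gripper command: -1 is shut, 1 is fully open, values between are in proportion. In form: [tx, ty, tz, ax, ay, az, fingers, tx, ty, tz, ax, ay, az, fingers, ...]. A call has exactly 5 rows; each row is the pose to reach, as a shift and turn from the pose measured when the call began; what a row does not reach only later rows make up. A row lasts 1/10 s, in which the tool goes at most 50 mm and 8.59 degrees, less where a joint would pass 70% of its speed; a pose out of reach is approached as far as the arm can. A call with a gripper value outside its range is refused whole. The fingers move at their own pace and stop on an object; the grip force is fixed at half the most. Time passes only in rows, so rows that repeat a pose let the fingers close, or fill a call up. It gives the time, the measured TCP pose, the force and the opening at its end, in the units of the state.
- bot.get_obs(): the state, without advancing time (a new reading comes with each control period).
- bot.capture(name): name is "side" or "top"; returns the picture (400x640x3 uint8, red, green, blue); there is no depth.
- bot.calibration(name): a dict with "fx", "fy", "cx", "cy" (pixels), "cam_to_world" (4x4, takes a point from camera to world coordinates). Camera axes: x right, y down, z forward; pixel columns grow to the right and rows downward; lengths in mm; the calibration is good to about 2 mm. A picture is of the moment at which its call begins. calibration takes no time and is no camera call.
- bot.close_job(): hands the job in, once; it reports no verdict.
The state is a dict: "time": time; "joint_positions": joint angles; "dq": joint speeds; "tau": joint torques, N m; "tool_pos": TCP position; "tcp_rot": TCP orientation; "contact_force": force on the tool from outside, world axes, zero at the start; "moment": the same for the moment, N m; "grip_width": finger opening in mm.
Only numpy, scipy, OpenCV 4.12 (cv2) and the standard library are available. Lean on these libraries where they do the work, as an engineer would, in place of code of your own. Each camera call takes 0.05 s, during which the arm holds its last target.

### The job

The closed aluminium tube has a ballast weight fixed somewhere inside, so it balances off its middle by an unknown amount. Feel out where it balances with low trial lifts, then carry it over and set it down gently in the notch of the one-post rest with its balance point on the post, so that it stays there level by itself when you let go. Do not let the tube tip over or drop, and leave the other things where they are.

Things in the scene. Friction and masses are not known exactly. Their poses are not given: they have to be found in the camera images.
- ballast_tube: straight closed bar of plain aluminium profile, 20 wide x 40 tall x 300 long, standing on its 20 mm edge; black end caps, a small steel fork at one end (340 in all). Origin: centre of the 300 mm profile's underside; x runs along the bar to the fork, z up. Mass 0.45 to 0.65 kg. A heavy slug is fixed inside: the balance point lies up to 75 mm from the origin along x, either way.
- fork_end (a point): point in the fork on the bar's centre line, 165 mm from the bar's origin along +x, 20 mm above its underside. The bar can be grasped across its 20 mm width anywhere between its ends, and takes a firm grip
- cap_end (a point): middle of the plain black cap on the bar's other end, 155 mm from the origin along -x and 20 mm above the underside
- rest: one-post balancing rest, firmly fixed to the worktop: round grey foot 96 across, steel post 22 thick, dark steel head 20 long x 37 wide with a notch in which the 20 mm wide bar stands on its edge. Origin: centre of the foot's underside; x runs along the notch (the bar may lie either way round), z up.
- seat (a point): centre of the flat floor of the notch, 90 mm above the worktop. The floor is 20 long (along x of the rest) and about 26 wide, between two cheeks that rise 7 above it and lean outward. The bar stays level only if its balance point is over this floor. Fingers must hold the bar more than 8 mm above its underside to clear the cheeks.
- side_cutter: bystander: red-handled side cutter, 125 x 44 x 12, lying on the worktop; origin at the centre of its underside
- relay_black: bystander: small black relay block, 35 x 28 x 22; origin at the centre of its underside
- driver_black: bystander: thin black screwdriver, 150 long x 12, lying; origin at the centre of its underside
- tweezers: bystander: steel tweezers, 124 x 14 x 8, lying; origin at the centre of their underside
- marker_black: bystander: black and yellow marker pen, 125 x 22 x 17, lying; origin at the centre of its underside
- solder_spool: bystander: pale spool, 62 x 77 x 38, lying flat; origin at the centre of its underside
There are look-alikes about, which are no part of the job. Of the things like the rest, leave any that is pink or yellow; of the rest the larger one is meant.

How it is judged:
By the outcome, as a careful person would: the job done as asked, in the order asked, and still so for the second after the job is handed in, with the robot touching nothing.
It also fails if it takes over 64 s, if anything falls off the work surface, if the arm or the gripper's body presses on something with over 40 N, if the wrist force passes 120 N, or if a joint passes its speed limit or range.

## Working session

There is one attempt and no reset: what is moved stays moved. The work goes in short steps, Python scripts to look and compute and a shell command to move; the robot and the scene stay as the last step left them, time stands still between calls to the robot, and variables do not carry over. Pictures are saved under pics/ and viewed, and the job is handed in when it is done.

```bash
ls; mkdir -p pics; python3 - <<'E'
from plant import bot
import cv2
o=bot.get_obs()
for k in o: print(k,o[k])
print(bot.tcp_to_grasp)
for n in("side","top"):
    im=bot.capture(n); cv2.imwrite(f"pics/{n}0.png",im[:,:,::-1]); c=bot.calibration(n); print(n,{k:c[k] for k in c})
E
```

```text
pics
time 0.0
joint_positions [-1.39600200e+00  3.42751019e-01  1.52502326e+00 -3.03100242e-05
  1.27539547e+00 -1.46019120e-01]
dq [ 0.00061109 -0.00103472  0.00077146  0.00040155  0.00052473 -0.00074425]
tau [-1.06962285e-03 -4.31236124e+01 -2.44219315e+01  7.14340713e-02
  5.59554377e-02 -1.36664776e-04]
tool_pos [ 165.48332223 -497.80433802  226.02809914]
tcp_rot [-3.14002812e+00 -2.00794534e-04  3.20822140e-01]
contact_force [ 0.60477402 -0.31172396 -0.25870659]
moment [ 0.04122474 -0.00374812  0.00651662]
grip_width 91.9428494947302
18.8
side {'fx': 464.2793407260675, 'fy': 464.2793407260675, 'cx': 318.2531000278236, 'cy': 201.74080824272386, 'cam_to_world': array([[ 9.74325700e-01, -9.34122910e-02,  2.04850128e-01,
         2.22186078e+02],
       [-2.24746126e-01, -4.57546327e-01,  8.60314209e-01,
        -1.31938762e+03],
       [ 1.33645022e-02, -8.84265516e-01, -4.66793195e-01,
         8.17536035e+02],
       [ 0.00000000e+00,  0.00000000e+00,  0.00000000e+00,
         1.00000000e+00]])}
top {'fx': 400.2383077192366, 'fy': 400.2383077192366, 'cx': 315.58604565207764, 'cy': 204.02789669682127, 'cam_to_world': array([[-2.04702551e-02, -9.95107922e-01,  9.66498440e-02,
         4.20362599e+02],
       [-9.99765777e-01,  1.96945660e-02, -8.97302993e-03,
        -1.06778738e+01],
       [ 7.02565644e-03, -9.68108866e-02, -9.95277998e-01,
         1.35302014e+03],
       [ 0.00000000e+00,  0.00000000e+00,  0.00000000e+00,
         1.00000000e+00]])}
```

View pics/side0.png

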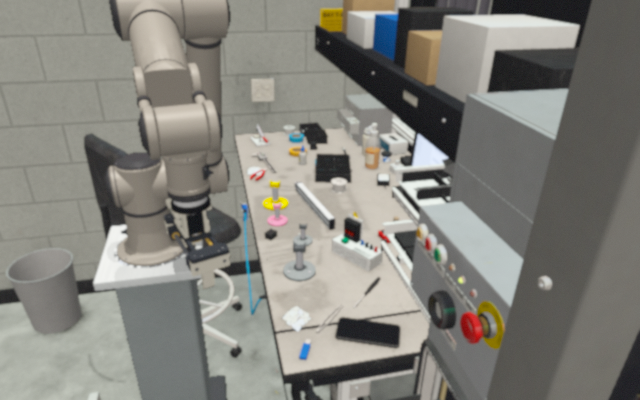

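View pics/top0.png

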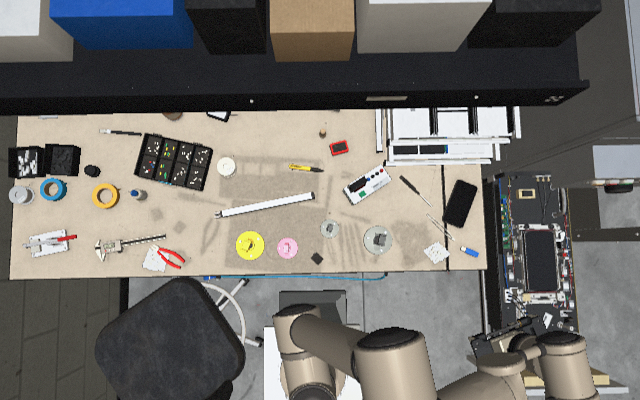

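The top view shows the tube running from about (217,214) to (313,196). The large grey rest is at (377,238), with a small grey look-alike at (330,228) and yellow and pink ones at (250,245) and (287,248). I'll enlarge both views to measure.

```bash
python3 - <<'E'
import cv2
t=cv2.imread("pics/top0.png");s=cv2.imread("pics/side0.png")
cv2.imwrite("pics/tc.png",cv2.resize(t[180:270,205:405],None,fx=4,fy=4,interpolation=cv2.INTER_CUBIC))
cv2.imwrite("pics/sc.png",cv2.resize(s[170:290,250:390],None,fx=5,fy=5,interpolation=cv2.INTER_CUBIC))
E
```

```text
(no output)
```

View pics/tc.png

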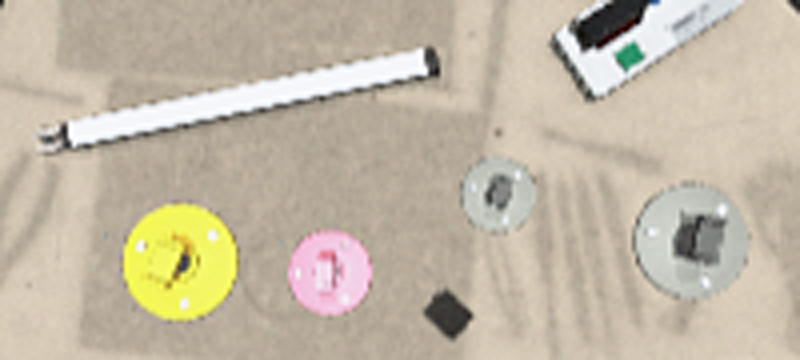

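View pics/sc.png

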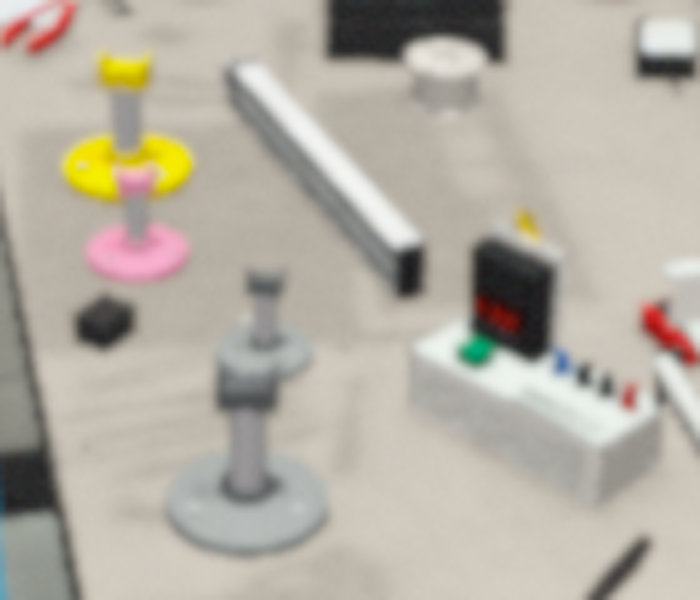

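```bash
cat > h.py <<'E'
import numpy as np,cv2
from plant import bot
def ray(n,u,v,z):
    c=bot.calibration(n);M=c["cam_to_world"]
    d=M[:3,:3]@np.array([(u-c["cx"])/c["fx"],(v-c["cy"])/c["fy"],1]);o=M[:3,3]
    return o+d*(z-o[2])/d[2]
def proj(n,p):
    c=bot.calibration(n);M=np.linalg.inv(c["cam_to_world"]);q=M[:3,:3]@np.array(p,float)+M[:3,3]
    return c["fx"]*q[0]/q[2]+c["cx"],c["fy"]*q[1]/q[2]+c["cy"]
def blob(m,x0,y0,x1,y1):
    mm=np.zeros_like(m);mm[y0:y1,x0:x1]=m[y0:y1,x0:x1]
    cs,_=cv2.findContours(mm,cv2.RETR_EXTERNAL,cv2.CHAIN_APPROX_NONE)
    return max(cs,key=cv2.contourArea)
E
python3 - <<'E'
from h import *
t=cv2.imread("pics/top0.png");s=cv2.imread("pics/side0.png")
h=cv2.cvtColor(t,cv2.COLOR_BGR2HSV)
# tube white top
m=((h[...,2]>225)&(h[...,1]<30)).astype(np.uint8)*255
c=blob(m,212,188,320,222)
mm=np.zeros_like(m);cv2.drawContours(mm,[c],-1,255,-1)
ys,xs=np.nonzero(mm&m)
P=np.array([ray("top",x,y,40) for x,y in zip(xs,ys)])[:,:2]
r=cv2.minAreaRect(P.astype(np.float32));print("tube rect",r,"centroid",P.mean(0),len(P))
w,v=np.linalg.eigh(np.cov(P.T));d=v[:,1];print("dir",d,np.degrees(np.arctan2(d[1],d[0])),"extent",np.ptp(P@d),np.ptp(P@v[:,0]), 4*np.sqrt(3)/2*np.sqrt(w))
# foot
hs=h.astype(int)
print(h[238:242,364:392].tolist()[0])
f=((h[...,0]>30)&(h[...,2]>100)&(h[...,1]<30)).astype(np.uint8)*255
c=blob(f,358,220,396,258)
hull=cv2.convexHull(c);e=cv2.fitEllipse(hull);print("foot",e,[ray("top",*e[0],z)[:2].round(1) for z in(0,6,10)])
cv2.imwrite("pics/hd.png",cv2.resize(t[222:258,360:400],None,fx=16,fy=16,interpolation=cv2.INTER_CUBIC))
cv2.imwrite("pics/hs.png",cv2.resize(s[235:285,275:320],None,fx=12,fy=12,interpolation=cv2.INTER_CUBIC))
E
```

```text
tube rect ((551.368408203125, 139.62454223632812), (20.899703979492188, 297.576171875), 10.527423858642578) centroid [551.53761446 139.28706467] 531
dir [-0.18124571  0.98343784] 100.44232747122676 extent 297.55656463139576 21.09071637614386 [ 19.79598716 300.14063325]
[[47, 11, 207], [35, 8, 204], [55, 8, 181], [111, 7, 241], [109, 8, 244], [55, 7, 222], [41, 10, 210], [50, 11, 212], [45, 9, 215], [37, 12, 196], [50, 7, 107], [30, 3, 83], [8, 14, 74], [8, 12, 84], [30, 9, 55], [45, 8, 122], [40, 6, 134], [42, 10, 133], [90, 4, 132], [75, 4, 130], [50, 6, 127], [48, 10, 128], [43, 12, 190], [38, 11, 191], [43, 12, 188], [43, 12, 188], [48, 14, 187], [53, 11, 190]]
foot ((377.40411376953125, 239.81785583496094), (27.495925903320312, 28.218442916870117), 117.2638931274414) [array([ 426.4, -228.7]), array([ 426.4, -227.8]), array([ 426.4, -227.1])]
```

View pics/hd.png

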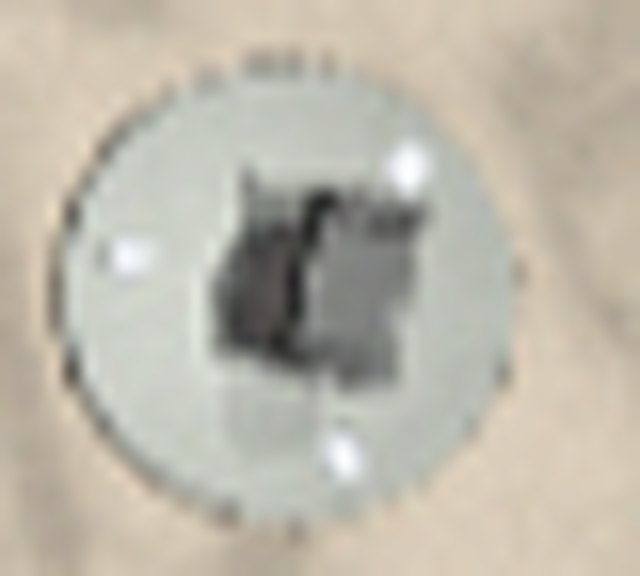

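View pics/hs.png

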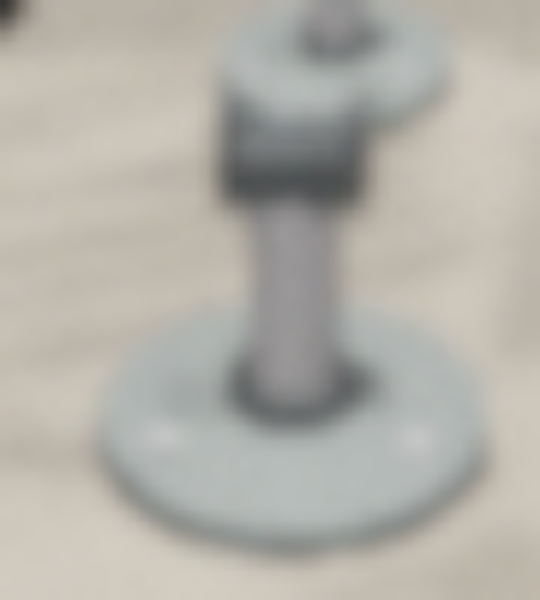

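The rest's head reads as the lighter grey patch at about (382,240) in the top image, with the post and collar showing to its left. That means the notch runs roughly along world y. I'll measure its edges in both views.

```bash
python3 - <<'E'
from h import *
t=cv2.imread("pics/top0.png");g=cv2.cvtColor(t,cv2.COLOR_BGR2GRAY)
print(g[230:250,370:392])
for z in (80,90,97): print(z,np.round(proj("top",(426.4,-227.5,z)),1),np.round(proj("side",(426.4,-227.5,z)),1))
print("base",np.round(proj("side",(426.4,-227.5,8)),1))
s=cv2.imread("pics/side0.png");g=cv2.cvtColor(s,cv2.COLOR_BGR2GRAY)
print(g[238:256,290:308])
h=cv2.cvtColor(s,cv2.COLOR_BGR2HSV)
f=((h[...,0]>35)&(h[...,0]<130)&(h[...,2]>100)&(h[...,1]<50)).astype(np.uint8)*255
cv2.imwrite("pics/fm.png",cv2.resize(f[230:285,275:325],None,fx=8,fy=8,interpolation=0))
E
```

```text
[[200 199 200 200 198 197 197 198 196 194 192 193 190 184 185 194 184 183
  190 201 193 186]
 [200 202 201 203 200 202 203 201 198 196 193 193 192 188 202 237 212 187
  186 191 197 191]
 [201 203 203 202 202 175 205 201 199 198 197 198 197 191 225 254 228 189
  186 183 198 195]
 [203 204 204 201 206 137 173 179 177 160 153 171 160 178 195 241 204 188
  186 185 194 198]
 [204 208 208 203 206 142 136 134 138  69  48 111 117 146 143 171 165 189
  184 184 184 201]
 [204 207 206 208 215 133 126 117 120  46  94 102 123 101 102  91 135 183
  187 185 183 194]
 [204 206 209 209 198  99  87  66  77  42 128 120 119  95  95  99 165 189
  186 184 183 184]
 [206 206 210 218 142  75  69  77  69  72 129 133 130 127 126 132 190 189
  185 184 183 185]
 [208 209 213 194 106  83  72  82  55 121 133 132 131 129 126 127 188 189
  186 186 184 187]
 [211 213 217 150 104  83  78  80  42 147 135 129 128 128 125 134 186 192
  188 185 182 185]
 [208 209 219 130  84  75  81  82  46 135 130 130 130 128 133 150 190 190
  189 186 186 187]
 [208 209 219 138  71  71  77  77  45 132 130 129 130 128 152 173 190 191
  1
[... 1523 characters left out ...]
121 114 108 122 145 160]
 [191 185 165 131 109 115 119 120 120 119 117 113 112 104 103 125 157 176]
 [184 178 160 123  99 100 104 104 103 103 100  98  97  95  98 128 163 182]
 [182 177 158 118  90  86  87  86  87  85  84  83  83  84  96 128 164 181]
 [183 179 161 123  89  81  82  82  83  84  82  79  80  82  96 132 166 182]
 [186 183 167 135 108  98  93  97 102 105  96  89  90  95 112 144 171 183]
 [186 182 173 156 140 128 121 126 132 131 124 114 113 123 139 159 176 185]
 [185 183 180 174 165 150 138 140 146 146 140 133 135 148 163 173 182 186]
 [186 185 184 183 176 161 147 145 152 150 146 143 145 160 176 183 185 188]
 [185 185 184 185 179 167 151 146 151 151 148 146 147 165 180 188 188 188]]
```

View pics/fm.png

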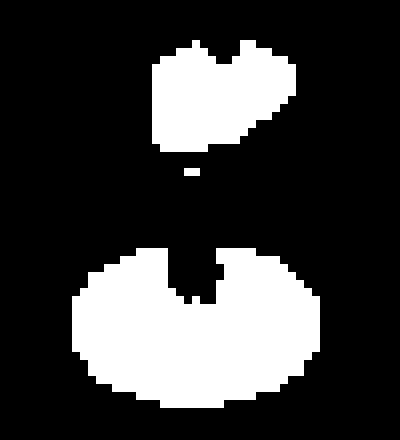

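```bash
python3 - <<'E'
from h import *
t=cv2.imread("pics/top0.png");g=cv2.cvtColor(t,cv2.COLOR_BGR2GRAY).astype(float)
pts=[]
for r in range(235,246):
    for c in range(382,388):
        if g[r,c]<158<=g[r,c+1]: x=c+(158-g[r,c])/(g[r,c+1]-g[r,c]);break
    pts.append(ray("top",x,r,93)[:2]);print(r,round(x,2),pts[-1].round(1))
P=np.array(pts,np.float32);l=cv2.fitLine(P,cv2.DIST_HUBER,0,.01,.01).ravel();print(l,np.degrees(np.arctan2(l[1],l[0])))
print("left")
for r in range(237,245):
    row=g[r,375:384]; d=np.diff(row); i=int(np.argmax(d)); x=375+i+(100-row[i])/d[i]; print(r,round(x,2),ray("top",x,r,92)[:2].round(1))
# foot bottom in side
c=proj("side",(426.4,-227.5,4));print(c,[np.round(proj("side",(426.4+48*np.cos(a),-227.5+48*np.sin(a),8)),1) for a in(-1.8,-0.25,np.pi-.25)])
E
```

```text
235 386.48 [ 440.5 -242.8]
236 385.89 [ 437.4 -240.9]
237 385.45 [ 434.3 -239.4]
238 385.51 [ 431.2 -239.4]
239 385.46 [ 428.1 -239.2]
240 385.2 [ 425.  -238.2]
241 384.29 [ 421.9 -235.2]
242 384.1 [ 418.8 -234.5]
243 384.37 [ 415.6 -235.3]
244 384.4 [ 412.5 -235.3]
245 384.37 [ 409.4 -235. ]
[ 9.7095275e-01 -2.3927133e-01  4.2558893e+02 -2.3807262e+02] -13.843537
left
237 379.49 [ 434.7 -220.8]
238 378.68 [ 431.6 -218.1]
239 378.55 [ 428.5 -217.6]
240 378.61 [ 425.4 -217.7]
241 378.63 [ 422.3 -217.6]
242 378.39 [ 419.1 -216.8]
243 378.45 [ 416.  -216.8]
244 379.52 [ 412.8 -220.1]
(np.float64(298.70590513836896), np.float64(270.2138466604383)) [array([298. , 279.2]), array([315.1, 269.5]), array([282.3, 268.7])]
```

```bash
python3 -m inch '[2.3,3.8,0,0,0,6,0, 4.6,7.6,0,0,0,12,0, 6.9,11.4,0,0,0,18,0, 9.2,15.2,0,0,0,24,0, 11.5,19,0,0,0,30,0]'; python3 -m inch '[2.4,4,0,0,0,6,0, 4.8,8,0,0,0,12,0, 7.2,12,0,0,0,18,0, 9.6,16,0,0,0,24,0, 12,20,0,0,0,30,0]'; python3 - <<'E'
from h import *
o=bot.get_obs();print(o["tool_pos"],np.degrees(o["tcp_rot"]))
E
```

```text
time: 0.6
tool_pos: [280.9, -306.1, 225.9]
tcp_rot: [-3.14, -0.0, 0.848]
contact_force: [0.8, 0.7, -0.3]
grip_width: 56.5
time: 1.1
tool_pos: [401.4, -104.3, 225.8]
tcp_rot: [-3.14, -0.0, 1.376]
contact_force: [1.0, -0.9, -0.1]
grip_width: 45.9
[ 401.39512315 -104.25010747  225.83779657] [-1.79896697e+02 -2.15443771e-02  7.88355695e+01]
```

```bash
python3 -m inch '[2.5,4.1,0,0,0,4.4,0, 5,8.2,-1,0,0,8.8,0, 7.5,12.3,-3,0,0,13.2,0, 10,16.4,-5,0,0,17.6,0, 12.5,20.5,-7,0,0,21.6,0]'; python3 - <<'E'
from h import *
o=bot.get_obs();print(o["tool_pos"],np.degrees(o["tcp_rot"]))
cv2.imwrite("pics/side1.png",cv2.resize(bot.capture("side")[130:270,230:400,::-1],None,fx=4,fy=4,interpolation=2))
E
```

```text
time: 1.6
tool_pos: [524.0, 98.0, 157.2]
tcp_rot: [-3.14, -0.0, 1.756]
contact_force: [1.2, -0.4, -0.0]
grip_width: 46.1
[524.01905623  97.95344831 157.18662102] [-1.79886750e+02 -1.80152557e-02  1.00634284e+02]
```

View pics/side1.png

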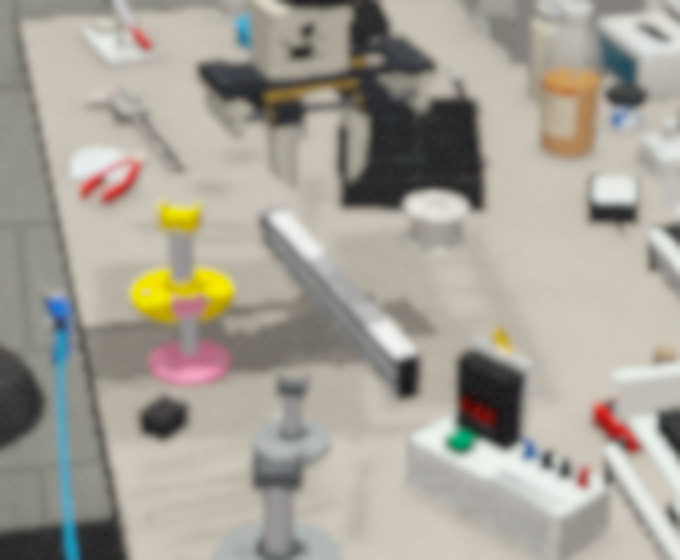

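```bash
python3 -m inch '[1.4,2.1,-2,0,0,0,0, 2.7,4.1,-4,0,0,-0.2,0, 2.7,4.1,-6,0,0,-0.2,0, 2.7,4.1,-8,0,0,-0.2,0, 2.7,4.1,-9,0,0,-0.2,0]'; python3 - <<'E'
from h import *
o=bot.get_obs();print(o["tool_pos"],np.degrees(o["tcp_rot"]),o["contact_force"],o["moment"])
cv2.imwrite("pics/side2.png",cv2.resize(bot.capture("side")[130:270,230:400,::-1],None,fx=4,fy=4,interpolation=2))
E
```

```text
time: 2.15
tool_pos: [551.1, 144.0, 61.4]
tcp_rot: [-3.134, -0.004, 1.759]
contact_force: [-0.5, 1.1, 0.8]
grip_width: 45.6
[551.05116165 143.96260354  61.36489408] [-179.55918402   -0.23108079  100.76563843] [-0.48800379  1.13253392  0.82696298] [-0.01809469 -0.13115825 -0.00857543]
```

View pics/side2.png

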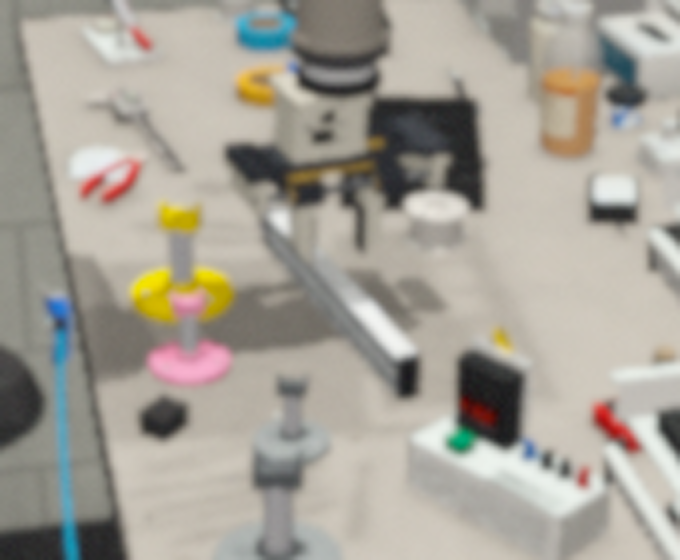

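```bash
python3 -m inch '[0,-0.4,-1.5,0,0,-0.3,0, 0,-0.4,-3,0,0,-0.3,0, 0,-0.4,-4.2,0,0,-0.3,0, 0,-0.4,-4.8,0,0,-0.3,0, 0,-0.4,-4.8,0,0,-0.3,0]'; python3 - <<'E'
from h import *
o=bot.get_obs();print(o["tool_pos"],np.degrees(o["tcp_rot"]),o["contact_force"],o["moment"])
E
```

```text
time: 2.7
tool_pos: [550.4, 139.6, 12.3]
tcp_rot: [-3.132, -0.004, 1.753]
contact_force: [0.4, 0.2, 0.2]
grip_width: 45.9
[550.39971196 139.62939484  12.25526195] [-179.43873182   -0.24032442  100.43595595] [0.3649479  0.16373013 0.18387865] [ 0.01286884 -0.11984462  0.02398676]
```

```bash
python3 -m inch '[0,0,0,0,0,0,-0.4, 0,0,0,0,0,0,-0.7, 0,0,0,0,0,0,-1, 0,0,0,0,0,0,-1, 0,0,0,0,0,0,-1]'; python3 - <<'E'
from h import *
o=bot.get_obs();print(o["tool_pos"],np.degrees(o["tcp_rot"]),o["contact_force"],o["moment"])
o=bot.get_obs();print(o["contact_force"],o["moment"],o["grip_width"])
E
```

```text
time: 3.2
tool_pos: [551.2, 139.7, 12.8]
tcp_rot: [-3.134, -0.004, 1.753]
contact_force: [2.6, 0.3, 1.9]
grip_width: 19.7
[551.15352596 139.74374618  12.83654969] [-179.54612282   -0.23697094  100.43007864] [2.63376759 0.3215632  1.85855914] [ 0.07474408 -0.41578211 -0.10799513]
[2.63376759 0.3215632  1.85855914] [ 0.07474408 -0.41578211 -0.10799513] 19.690827835953677
```

```bash
python3 -m inch '[0,0,0.2,0,0,0,-1, 0,0,0.5,0,0,0,-1, 0,0,0.8,0,0,0,-1, 0,0,1,0,0,0,-1, 0,0,1,0,0,0,-1]';python3 -m inch '[0,0,0,0,0,0,-1, 0,0,0,0,0,0,-1, 0,0,0,0,0,0,-1, 0,0,0,0,0,0,-1, 0,0,0,0,0,0,-1]'; python3 - <<'E'
from h import *
o=bot.get_obs();print(o["tool_pos"],np.degrees(o["tcp_rot"]),o["contact_force"],o["moment"],o["grip_width"])
cv2.imwrite("pics/side3.png",cv2.resize(bot.capture("side")[130:270,230:400,::-1],None,fx=4,fy=4,interpolation=2))
o=bot.get_obs();print(o["contact_force"],o["moment"])
E
```

```text
time: 3.7
tool_pos: [551.2, 139.7, 23.0]
tcp_rot: [-3.134, -0.004, 1.753]
contact_force: [-0.8, -0.7, -4.3]
grip_width: 19.9
time: 4.2
tool_pos: [551.1, 139.7, 22.9]
tcp_rot: [-3.134, -0.004, 1.753]
contact_force: [0.5, 0.6, -5.7]
grip_width: 19.6
[551.1042611  139.73651273  22.94785136] [-179.54296702   -0.23561667  100.43219098] [ 0.48345774  0.58631408 -5.66691607] [-0.28304333 -0.18673943 -0.02302676] 19.553474039780006
[ 0.82066576 -0.31563366 -5.91666695] [-0.30837381 -0.20248322 -0.00635324]
```

View pics/side3.png

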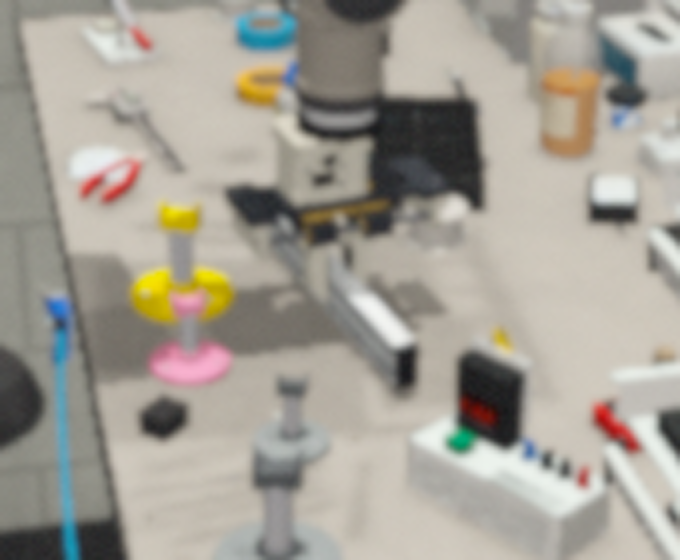

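```bash
python3 - <<'E'
from h import *
a=cv2.imread("pics/side2.png");b=cv2.imread("pics/side3.png")
f=lambda i:cv2.resize(i[200:410,220:440],None,fx=1.8,fy=2,interpolation=2)
cv2.imwrite("pics/cmp.png",np.hstack([f(a),f(b)]))
E
```

```text
(no output)
```

View pics/cmp.png

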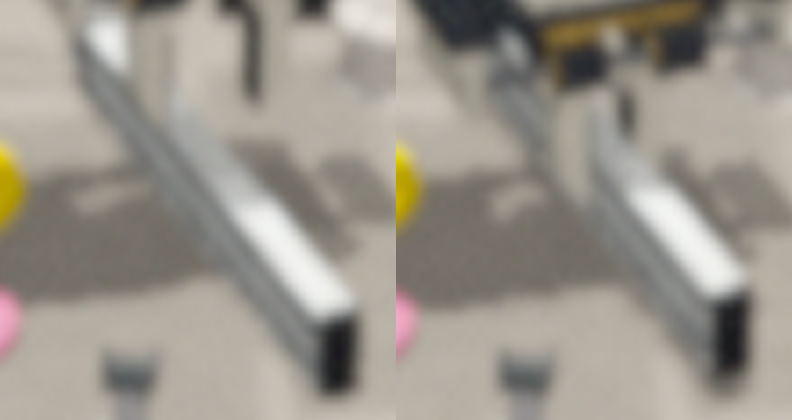

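The lift is level, since the cap rose about as much as the tool. The moment puts the balance point about 51 mm towards the fork. I'll set the tube down, regrasp there and lift again.

```bash
python3 -m inch '[0,0,-0.3,0,0,0,-1, 0,0,-0.6,0,0,0,-1, 0,0,-0.8,0,0,0,-1, 0,0,-1,0,0,0,-1, 0,0,-1,0,0,0,-1]';python3 -m inch '[0,0,0,0,0,0,-0.6, 0,0,0,0,0,0,-0.3, 0,0,0,0,0,0,0, 0,0,0,0,0,0,0, 0,0,0,0,0,0,0]'; python3 - <<'E'
from h import *
for i in range(3):
    o=bot.get_obs();print(o["tool_pos"],o["contact_force"],o["moment"],o["grip_width"])
    if i<2: bot.capture("top")
E
```

```text
time: 4.75
tool_pos: [551.2, 139.7, 13.1]
tcp_rot: [-3.134, -0.004, 1.753]
contact_force: [0.1, -1.2, -3.2]
grip_width: 20.4
time: 5.25
tool_pos: [551.5, 139.8, 13.4]
tcp_rot: [-3.135, -0.004, 1.753]
contact_force: [-1.3, 0.8, -0.5]
grip_width: 44.4
[551.48733821 139.81119596  13.35967615] [-1.30815166  0.83420483 -0.54847134] [-0.01737795 -0.16551746 -0.00587516] 44.42972501100093
[551.38477408 139.78740715  13.28110401] [0.51523588 0.32734083 0.31299873] [-0.0107278 -0.1226641 -0.0350073] 45.57456252079512
[551.32971428 139.76745947  13.24085186] [-0.02516502 -0.00164609  0.82099155] [ 0.0263237  -0.10245201 -0.03012485] 45.75471536886581
```

```bash
python3 -m inch '[-0.2,1.2,0,0,0,0,0, -0.5,2.5,0,0,0,0,0, -0.7,3.8,0,0,0,0,0, -0.9,5,0,0,0,0,0, -0.9,5,0,0,0,0,0]';python3 -m inch '[0,0,0,0,0,0,0, 0,0,0,0,0,0,-0.4, 0,0,0,0,0,0,-0.8, 0,0,0,0,0,0,-1, 0,0,0,0,0,0,-1]'; python3 - <<'E'
from h import *
o=bot.get_obs();print(o["tool_pos"],o["contact_force"],o["moment"],o["grip_width"])
E
```

```text
time: 5.85
tool_pos: [541.8, 191.9, 13.2]
tcp_rot: [-3.134, -0.004, 1.755]
contact_force: [-0.3, -0.1, -0.1]
grip_width: 46.1
time: 6.35
tool_pos: [541.8, 191.5, 13.2]
tcp_rot: [-3.134, -0.004, 1.755]
contact_force: [0.6, -0.8, 1.0]
grip_width: 19.8
[541.81631304 191.53220315  13.21398948] [ 0.56323392 -0.82768262  1.00284492] [-0.13899971 -0.25502028 -0.01757739] 19.84664274222039
```

```bash
python3 -m inch '[0,0,0.2,0,0,0,-1, 0,0,0.5,0,0,0,-1, 0,0,0.8,0,0,0,-1, 0,0,1,0,0,0,-1, 0,0,1,0,0,0,-1]';python3 -m inch '[0,0,0,0,0,0,-1, 0,0,0,0,0,0,-1, 0,0,0,0,0,0,-1, 0,0,0,0,0,0,-1, 0,0,0,0,0,0,-1]'; python3 - <<'E'
from h import *
r=[]
for i in range(9):
    o=bot.get_obs();r.append(np.r_[o["contact_force"],o["moment"]])
    if i<8: im=bot.capture("top")
r=np.array(r);print(r.round(3)[:,[2,3,4]]);print(r.mean(0).round(3)); m=r.mean(0);print("proj",-m[3]*.983-m[4]*.181)
E
```

```text
time: 6.85
tool_pos: [542.0, 191.5, 23.5]
tcp_rot: [-3.134, -0.004, 1.755]
contact_force: [-0.3, 0.5, -5.9]
grip_width: 19.6
time: 7.35
tool_pos: [541.9, 191.6, 23.4]
tcp_rot: [-3.134, -0.004, 1.755]
contact_force: [0.2, 1.0, -5.7]
grip_width: 19.7
[[-5.716e+00 -5.200e-02 -1.360e-01]
 [-5.475e+00 -1.000e-03 -1.340e-01]
 [-5.196e+00 -8.000e-03 -1.650e-01]
 [-5.646e+00 -7.500e-02 -1.460e-01]
 [-5.405e+00 -5.900e-02 -1.070e-01]
 [-5.137e+00 -3.600e-02 -7.300e-02]
 [-5.131e+00  2.000e-02 -1.440e-01]
 [-5.313e+00 -1.200e-02 -1.470e-01]
 [-5.462e+00 -1.000e-03 -1.070e-01]]
[ 3.200e-02  1.580e-01 -5.387e+00 -2.500e-02 -1.290e-01 -4.000e-03]
proj 0.047815935309695745
```

```bash
cat >> h.py <<'E'
def avg(n=14):
    r=[]
    for i in range(n):
        bot.capture("top"); o=bot.get_obs();r.append(np.r_[o["contact_force"],o["moment"]])
    r=np.array(r);m=r.mean(0);p=-r[:,3]*.983-r[:,4]*.181
    print(o["tool_pos"].round(1),m.round(3),"proj",p.mean().round(4),"+-",(p.std()/n**.5).round(4),o["time"])
E
python3 -m inch '[0,0,-0.3,0,0,0,-1, 0,0,-0.6,0,0,0,-1, 0,0,-0.8,0,0,0,-1, 0,0,-1,0,0,0,-1, 0,0,-1,0,0,0,-1]';python3 -m inch '[0,0,0,0,0,0,-0.6, 0,0,0,0,0,0,-0.3, 0,0,0,0,0,0,0, 0,0,0,0,0,0,0, 0,0,0,0,0,0,0]'; python3 -m inch '[-0.1,0.4,0,0,0,0,0, -0.1,0.4,0,0,0,0,0, -0.1,0.4,0,0,0,0,0, -0.1,0.4,0,0,0,0,0, -0.1,0.4,0,0,0,0,0]';python3 -c "
from h import *
avg()"
```

```text
time: 8.25
tool_pos: [542.0, 191.6, 13.4]
tcp_rot: [-3.134, -0.004, 1.755]
contact_force: [-0.1, -0.0, -5.4]
grip_width: 19.9
time: 8.75
tool_pos: [542.3, 191.6, 13.8]
tcp_rot: [-3.135, -0.004, 1.755]
contact_force: [0.6, -0.2, -0.8]
grip_width: 44.3
time: 9.25
tool_pos: [541.3, 195.6, 13.8]
tcp_rot: [-3.135, -0.004, 1.755]
contact_force: [0.2, -0.0, 0.8]
grip_width: 45.9
[541.3 195.7  13.8] [-0.114  0.234  0.033 -0.015 -0.136  0.006] proj 0.0392 +- 0.007 9.95
```

```bash
python3 -m inch '[0,0,0,0,0,0,-0.3, 0,0,0,0,0,0,-0.6, 0,0,0,0,0,0,-1, 0,0,0,0,0,0,-1, 0,0,0,0,0,0,-1]';
python3 -m inch '[0,0,0.2,0,0,0,-1, 0,0,0.5,0,0,0,-1, 0,0,0.8,0,0,0,-1, 0,0,1,0,0,0,-1, 0,0,1,0,0,0,-1]';python3 -m inch '[0,0,0,0,0,0,-1, 0,0,0,0,0,0,-1, 0,0,0,0,0,0,-1, 0,0,0,0,0,0,-1, 0,0,0,0,0,0,-1]'; python3 -c "
from h import *
avg()"
```

```text
time: 10.45
tool_pos: [541.3, 195.6, 13.8]
tcp_rot: [-3.135, -0.004, 1.755]
contact_force: [0.1, -0.2, -0.2]
grip_width: 19.5
time: 10.95
tool_pos: [541.4, 195.7, 24.1]
tcp_rot: [-3.136, -0.004, 1.755]
contact_force: [0.3, -0.2, -5.4]
grip_width: 19.9
time: 11.45
tool_pos: [541.4, 195.7, 24.0]
tcp_rot: [-3.136, -0.004, 1.755]
contact_force: [-0.1, 0.4, -5.2]
grip_width: 19.9
[541.4 195.7  24.1] [-0.123 -0.038 -5.428 -0.011 -0.122  0.009] proj 0.0332 +- 0.0071 12.15
```

The residual moment is now about -1 mm (±2 mm) from the grasp, so the balance point is essentially at the grip. Next I'll lift it clear.

```bash
python3 -m inch '[0,0,1,0,0,0,-1, 0,0,3,0,0,0,-1, 0,0,5,0,0,0,-1, 0,0,7,0,0,0,-1, 0,0,8,0,0,0,-1]';python3 -m inch '[0,0,1,0,0,0,-1, 0,0,3,0,0,0,-1, 0,0,5,0,0,0,-1, 0,0,7,0,0,0,-1, 0,0,8,0,0,0,-1]'; python3 - <<'E'
from h import *
for n in ("side","top"): cv2.imwrite(f"pics/{n}4.png",bot.capture(n)[:,:,::-1])
avg(2)
E
```

```text
time: 12.65
tool_pos: [542.4, 195.9, 106.7]
tcp_rot: [-3.139, -0.005, 1.755]
contact_force: [0.5, 0.1, -5.3]
grip_width: 20.2
time: 13.15
tool_pos: [542.9, 196.0, 188.4]
tcp_rot: [-3.141, -0.005, 1.755]
contact_force: [-0.2, 0.7, -4.6]
grip_width: 20.1
[541.9 195.8 185.8] [-0.122 -0.157 -6.048 -0.022 -0.058  0.015] proj 0.0317 +- 0.0584 13.35
```

View pics/side4.png

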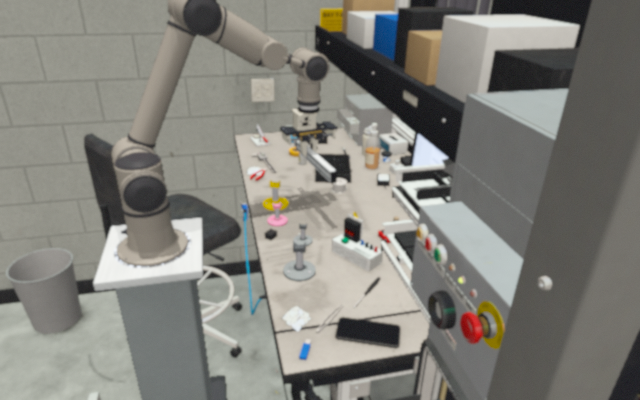

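View pics/top4.png

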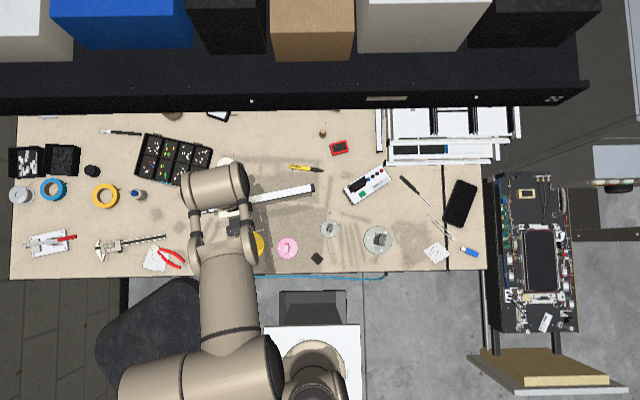

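```bash
python3 -m inch '[-0.3,-1,0.5,0,0,-0.5,-1, -0.8,-3,1.5,0,0,-1.5,-1, -1.5,-5.5,2.5,0,0,-2.7,-1, -2.2,-8,3.3,0,0,-4.1,-1, -2.9,-10.5,4,0,0,-5.5,-1]'; python3 -m inch '[-0.6,-2.3,0,0,0,-1.2,-1, -1.2,-4.6,0,0,0,-2.4,-1, -1.9,-6.9,0,0,0,-3.6,-1, -2.5,-9.2,0,0,0,-4.8,-1, -3.1,-11.5,0,0,0,-6,-1]'; python3 -m inch '[-0.6,-2.3,0,0,0,-1.2,-1, -1.2,-4.6,0,0,0,-2.4,-1, -1.9,-6.9,0,0,0,-3.6,-1, -2.5,-9.2,0,0,0,-4.8,-1, -3.1,-11.5,0,0,0,-6,-1]'; python3 - <<'E'
from h import *
t=cv2.imread("pics/top4.png");g=cv2.cvtColor(t,cv2.COLOR_BGR2GRAY).astype(float)
C=ray("top",377.4,239.8,8)[:2]
for (x,y) in((368,238),(385,232),(381,250)):
    w=g[y-3:y+4,x-3:x+4]-205;w[w<0]=0
    Y,X=np.mgrid[y-3:y+4,x-3:x+4];p=ray("top",(w*X).sum()/w.sum(),(w*Y).sum()/w.sum(),9)[:2];d=p-C;print(p.round(1),np.degrees(np.arctan2(d[1],d[0])),np.hypot(*d))
o=bot.get_obs();print(o["tool_pos"],np.degrees(o["tcp_rot"]))
E
```

```text
time: 13.85
tool_pos: [511.8, 89.3, 225.5]
tcp_rot: [-3.136, -0.004, 1.657]
contact_force: [-0.1, -0.9, -5.1]
grip_width: 19.5
time: 14.35
tool_pos: [479.6, -27.1, 224.9]
tcp_rot: [-3.135, -0.004, 1.551]
contact_force: [0.1, -0.1, -5.0]
grip_width: 20.0
time: 14.85
tool_pos: [447.3, -143.2, 224.3]
tcp_rot: [-3.133, -0.005, 1.445]
contact_force: [0.1, -0.1, -5.7]
grip_width: 19.4
[ 432.8 -196.9] 78.23925570366686 31.168382644573175
[ 452.  -253.9] -45.96999108964748 36.810196563519824
[ 392.2 -238.1] -162.6694678658126 35.89892655777861
[ 447.2963957  -143.16080312  224.33502879] [-179.50542761   -0.26199013   82.79112887]
```

```bash
python3 -m inch '[-0.6,-2.3,0,0,0,-1.2,-1, -1.1,-4.5,0,0,0,-2.4,-1, -1.6,-6.4,-1,0,0,-3.6,-1, -2,-7.8,-2,0,0,-4.8,-1, -2.1,-8.4,-3,0,0,-4.8,-1]'; python3 -m inch '[0,0,-1,0,0,0,-1, 0,0,-2.5,0,0,0,-1, 0,0,-4,0,0,0,-1, 0,0,-5,0,0,0,-1, 0,0,-5.5,0,0,0,-1]';  python3 - <<'E'
from h import *
t=bot.capture("top");s=bot.capture("side")
cv2.imwrite("pics/s5.png",cv2.resize(s[190:310,240:380,::-1],None,fx=5,fy=5,interpolation=2))
cv2.imwrite("pics/t5.png",cv2.resize(t[180:300,300:460,::-1],None,fx=5,fy=5,interpolation=2))
o=bot.get_obs();print(o["tool_pos"],np.degrees(o["tcp_rot"]))
E
```

```text
time: 15.35
tool_pos: [425.3, -228.2, 193.2]
tcp_rot: [-3.132, -0.005, 1.359]
contact_force: [0.0, -0.3, -5.5]
grip_width: 19.5
time: 15.85
tool_pos: [424.9, -227.2, 137.0]
tcp_rot: [-3.13, -0.006, 1.36]
contact_force: [0.4, -0.4, -5.5]
grip_width: 19.6
[ 425.11727878 -227.61233698  137.5873075 ] [-179.36340114   -0.31561546   77.90063187]
```

View pics/s5.png

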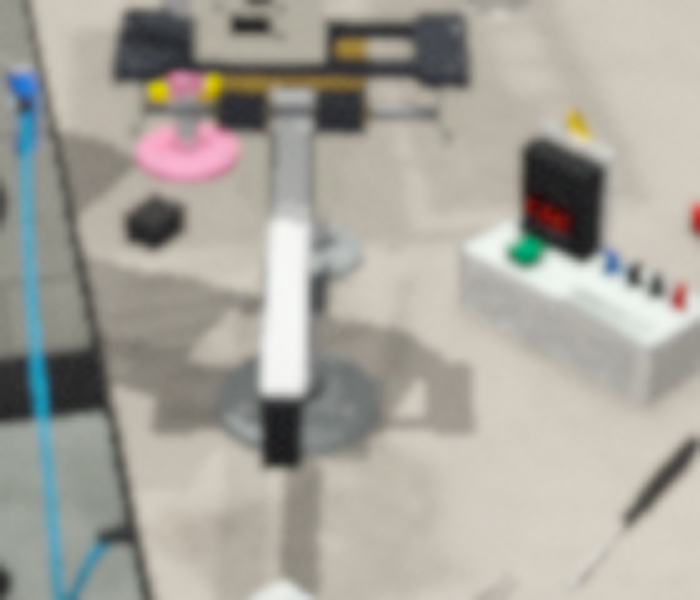

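View pics/t5.png

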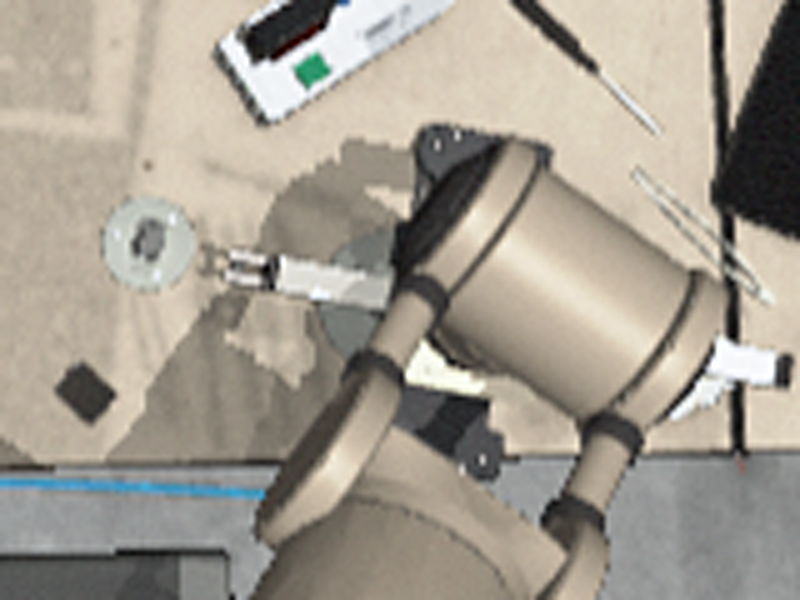

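```bash
python3 - <<'E'
from h import *
d=np.array([.2096,.9778]);c=np.array([425.1,-227.6])
for s in(-204,-207,96): print(s,[np.round(proj(n,(*(c+s*d),163.8)),1) for n in("top","side")])
print(ray("top",454.4,253.6,164),ray("side",297.2,269.6,164), ray("top",300+278/5,180+271/5,164))
E
```

```text
-204 [array([453.8, 253. ]), array([295.9, 266.8])]
-207 [array([454.8, 253.2]), array([295.9, 267.5])]
96 [array([354.1, 233.7]), array([298.6, 206.7])]
[ 380.48486567 -428.71586255  164.        ] [ 383.22000128 -439.12788878  164.        ] [ 443.60810577 -138.1875832   164.        ]
```

```bash
python3 - <<'E'
from h import *
s=bot.capture("side");t=bot.capture("top")
cv2.imwrite("pics/s6r.png",s[:,:,::-1]);cv2.imwrite("pics/t6r.png",t[:,:,::-1])
g=cv2.cvtColor(s,cv2.COLOR_RGB2GRAY);print(g[264:286,290:304])
g=cv2.cvtColor(t,cv2.COLOR_RGB2GRAY);print(g[246:262,448:462])
o=bot.get_obs();print(o["tool_pos"])
E
```

```text
[[116 150 200 233 244 244 244 245 245 241 223 180 134 112]
 [120 152 202 234 243 244 244 244 245 240 221 179 131 107]
 [121 153 200 232 242 242 242 242 242 237 218 174 125 102]
 [122 145 190 221 230 230 230 230 230 224 203 159 109  93]
 [118 129 159 183 191 192 192 191 192 188 170 132  96  92]
 [115 111 113 120 125 126 125 125 126 127 120 104  96 104]
 [117 104  83  71  67  65  66  69  69  75  84  98 110 120]
 [120 103  73  52  43  44  43  41  44  59  81 105 123 129]
 [119 105  73  44  33  37  34  34  40  59  87 109 122 127]
 [119 103  73  42  32  30  34  33  39  60  89 111 121 123]
 [132 115  80  46  31  34  32  34  36  56  90 116 124 125]
 [151 135  97  52  36  33  28  32  37  60  95 120 132 132]
 [160 145 108  61  33  30  34  27  32  60  98 128 137 138]
 [151 142 110  60  37  33  33  34  38  60 100 130 138 139]
 [138 128 100  59  36  34  30  31  35  59  98 128 137 138]
 [144 129  97  60  38  35  29  30  36  58  94 122 132 133]
 [168 150 113  69  35  29  33  30  40  59  93 120 130 132]
 [184 167 127  75  43  36  36  36  40  63 100 125 138 143]
 [189 173 138  95  73  65  60  56  54 
[... 487 characters left out ...]
3 161]
 [248 248 248 248 249 250 254 225  72  63  80 202 204 197]
 [247 248 247 247 247 248 254 222  87  55  34 205 207 207]
 [247 248 248 248 248 249 255 176  82  53  57 206 210 206]
 [252 251 250 249 248 250 255  97  68  55  71 204 208 204]
 [222 227 233 251 250 253 255  93  66  49  93 209 206 205]
 [ 85 166 178 229 214 224 226  64  43  42 136 211 207 203]
 [ 74 201 189 178 147 162 155 149 156 152 185 210 208 205]
 [ 76 205 204 206 211 211 213 215 215 213 211 207 210 206]
 [ 91 203 205 206 210 209 210 211 212 207 207 208 212 209]
 [ 85 200 211 204 208 205 209 206 208 208 208 212 213 210]
 [ 75 215 212 208 207 205 207 211 207 211 209 213 212 209]]
[ 425.61520133 -228.20607271  138.60699368]
```

```bash
python3 - <<'E'
from h import *
def tri(a,b):
    A=[];B=[]
    for n,(u,v) in(("top",a),("side",b)):
        o=bot.calibration(n)["cam_to_world"][:3,3];p=ray(n,u,v,100);d=(p-o)/np.linalg.norm(p-o);Q=np.eye(3)-np.outer(d,d);A.append(Q);B.append(Q@o)
    x=np.linalg.lstsq(np.vstack(A),np.hstack(B),rcond=None)[0];return x
print("cap top edge",tri((454.7,253.4),(296.6,268.8)))
# control: same edge when bar lay on table (first pictures), rest head
t=cv2.imread("pics/top0.png",0);s=cv2.imread("pics/side0.png",0)
print(t[190:202,306:316]);print(s[214:232,322:338])
E
```

```text
cap top edge [ 382.09006015 -431.01890572  160.63748936]
[[174 167 171 169 173 177 170 172 170 166]
 [175 171 172 165 174 157 137 162 174 171]
 [166 175 195 227 235 113  71 105 184 184]
 [224 226 237 251 255  91  57  65 168 187]
 [248 248 248 248 255  84  59  68 119 179]
 [246 245 245 246 255 113  70  68  91 176]
 [246 247 246 246 253 183  88  78  76 174]
 [247 248 249 251 254 250  88  56  32 177]
 [252 235 223 214 223 222  66  45  48 174]
 [216 150 110  61  78 107 110 121 120 175]
 [115 121 135 130 122 158 161 156 160 178]
 [165 162 161 174 174 166 169 162 161 174]]
[[141 169 203 227 238 242 241 236 224 205 188 178 175 177 178 178]
 [135 144 175 208 230 239 241 240 234 222 204 187 178 177 177 178]
 [136 133 144 177 210 229 238 240 238 232 218 200 183 177 177 177]
 [135 133 131 144 177 210 229 235 233 227 218 201 180 174 174 176]
 [132 134 135 132 143 176 204 215 209 197 186 171 159 164 173 176]
 [132 131 134 134 128 140 164 173 161 139 126 117 124 152 170 178]
 [141 128 129 133 128 122 120 116  98  75  63  65 102 145 171 178]
 [150 133 124 130 131 125 110  84  60  38  39  52  94 142 170 179]
 [160 144 129 124 129 130 112  83  48  35  33  50  94 138 168 177]
 [173 159 141 127 125 127 114  83  48  29  33  50  95 139 167 176]
 [183 174 159 142 129 120 107  77  47  30  30  54  98 141 166 174]
 [189 184 174 157 141 122 106  76  44  28  34  57 104 147 168 176]
 [191 189 184 169 156 137 111  78  45  32  37  59 106 149 171 176]
 [191 191 186 177 164 148 122  87  46  34  41  66 108 148 170 177]
 [190 192 188 181 171 158 136  99  64  56  68  94 125 154 173 177]
 [192 192 190 185 176 167 152 128 110 110 118 136 155 168 177 179]
 [191 193 192 187 180 174 167 159 155 154 160 167 174 180 182 181]
 [191 193 193 189 183 180 177 177 178 179 180 183 185 186 187 187]]
```

```bash
sed -i '/^import/!b' h.py; cat >> h.py <<'E'
def tri(a,b):
    A=[];B=[]
    for n,(u,v) in(("top",a),("side",b)):
        o=bot.calibration(n)["cam_to_world"][:3,3];p=ray(n,u,v,100);d=(p-o)/np.linalg.norm(p-o);Q=np.eye(3)-np.outer(d,d);A.append(Q);B.append(Q@o)
    return np.linalg.lstsq(np.vstack(A),np.hstack(B),rcond=None)[0]
E
python3 - <<'E'
from h import *
print(tri((310.9,195.3),(330.5,219.1)), "expect", np.array([551.3,139.6])-150*np.array([-.181,.983]))
E
```

```text
[577.82114936  -7.63960579  34.97433924] expect [578.45  -7.85]
```

The control on the table shows the same triangulation offset (-5 mm against -4 mm now), so the bar hangs level and lines up with the notch. I'll start lowering.

```bash
python3 -m inch '[0,0.1,-0.7,0,0,0,-1, 0,0.1,-1.4,0,0,0,-1, 0,0.1,-2,0,0,0,-1, 0,0.1,-2.5,0,0,0,-1, 0,0.1,-2.8,0,0,0,-1]';python3 -m inch '[0,0,-0.1,0,0,0,-1, 0,0,-0.2,0,0,0,-1, 0,0,-0.3,0,0,0,-1, 0,0,-0.3,0,0,0,-1, 0,0,-0.3,0,0,0,-1]'; python3 -c "
from h import *
avg(2)"
```

```text
time: 16.55
tool_pos: [425.4, -227.1, 109.9]
tcp_rot: [-3.132, -0.005, 1.359]
contact_force: [-0.3, 0.2, -5.3]
grip_width: 19.7
time: 17.05
tool_pos: [425.5, -227.2, 107.0]
tcp_rot: [-3.132, -0.005, 1.359]
contact_force: [-0.3, 0.8, -5.2]
grip_width: 19.7
[ 425.5 -227.1  107. ] [ 4.040e-01  2.000e-03 -5.826e+00 -2.700e-02 -8.700e-02 -3.000e-03] proj 0.0424 +- 0.0105 17.15
```

```bash
python3 -m inch '[0,0,-0.05,0,0,0,-1, 0,0,-0.1,0,0,0,-1, 0,0,-0.15,0,0,0,-1, 0,0,-0.2,0,0,0,-1, 0,0,-0.2,0,0,0,-1]';python3 -m inch '[0,0,-0.05,0,0,0,-1, 0,0,-0.1,0,0,0,-1, 0,0,-0.1,0,0,0,-1, 0,0,-0.1,0,0,0,-1, 0,0,-0.1,0,0,0,-1]'; python3 -c "
from h import *
avg(4)"
```

```text
time: 17.65
tool_pos: [425.4, -227.1, 104.9]
tcp_rot: [-3.132, -0.005, 1.359]
contact_force: [-0.3, -0.1, -5.9]
grip_width: 19.8
time: 18.15
tool_pos: [425.4, -227.1, 104.0]
tcp_rot: [-3.132, -0.005, 1.359]
contact_force: [0.6, -0.8, -6.2]
grip_width: 20.1
[ 425.4 -227.1  104. ] [ 1.120e-01  1.460e-01 -5.723e+00 -2.900e-02 -1.200e-01  4.000e-03] proj 0.0499 +- 0.0043 18.35
```

```bash
python3 -m inch '[0,0,-0.03,0,0,0,-1, 0,0,-0.06,0,0,0,-1, 0,0,-0.08,0,0,0,-1, 0,0,-0.08,0,0,0,-1, 0,0,-0.08,0,0,0,-1]'; python3 -c "
from h import *
avg(4)"
```

```text
time: 18.85
tool_pos: [425.5, -227.1, 103.7]
tcp_rot: [-3.132, -0.005, 1.359]
contact_force: [-3.3, 1.6, 6.4]
grip_width: 19.8
[ 425.5 -227.1  103.7] [-3.404  1.692  5.871  0.328  0.398 -0.033] proj -0.3949 +- 0.0058 19.05
```

```bash
python3 -m inch '[0,0,0.02,0,0,0,-1, 0,0,0.02,0,0,0,-1, 0,0,0.02,0,0,0,-1, 0,0,0.02,0,0,0,-1, 0,0,0.02,0,0,0,-1]'; python3 -c "
from h import *
avg(4)"
```

```text
time: 19.55
tool_pos: [425.5, -227.1, 103.8]
tcp_rot: [-3.132, -0.005, 1.359]
contact_force: [-1.1, -0.4, -2.4]
grip_width: 20.0
[ 425.5 -227.2  103.8] [-0.245  0.146 -3.171  0.009 -0.075  0.   ] proj 0.0052 +- 0.0209 19.75
```

The bar is seated and the sideways force is gone. I'll open the fingers only slightly and check that it stays level.

```bash
python3 -m inch '[0,0,0,0,0,0,-0.55, 0,0,0,0,0,0,-0.45, 0,0,0,0,0,0,-0.45, 0,0,0,0,0,0,-0.45, 0,0,0,0,0,0,-0.45]'; python3 - <<'E'
from h import *
s=bot.capture("side");t=bot.capture("top");cv2.imwrite("pics/s7r.png",s[:,:,::-1]);cv2.imwrite("pics/t7r.png",t[:,:,::-1])
cv2.imwrite("pics/s7.png",cv2.resize(s[190:310,240:380,::-1],None,fx=5,fy=5,interpolation=2))
g=cv2.cvtColor(s,cv2.COLOR_RGB2GRAY);print(g[270:300,294:299:2].T)
avg(2)
E
```

```text
time: 20.25
tool_pos: [425.7, -227.2, 104.0]
tcp_rot: [-3.133, -0.004, 1.359]
contact_force: [0.8, 1.0, -0.6]
grip_width: 25.3
[[240 242 243 243 243 243 243 242 230 199 140  82  49  43  41  41  39  39
   36  41  37  40  43  63 104 146 162 167 167 167]
 [245 245 245 245 244 244 244 242 231 201 142  79  46  36  32  29  33  27
   35  32  31  34  33  51  88 125 142 146 146 146]
 [245 246 246 245 245 245 244 242 232 202 145  84  47  36  33  35  35  36
   36  35  34  32  37  49  84 119 135 139 140 139]]
[ 425.5 -227.2  103.8] [ 0.01  -0.037 -0.085  0.004 -0.068  0.009] proj 0.008 +- 0.0388 20.45
```

View pics/s7.png

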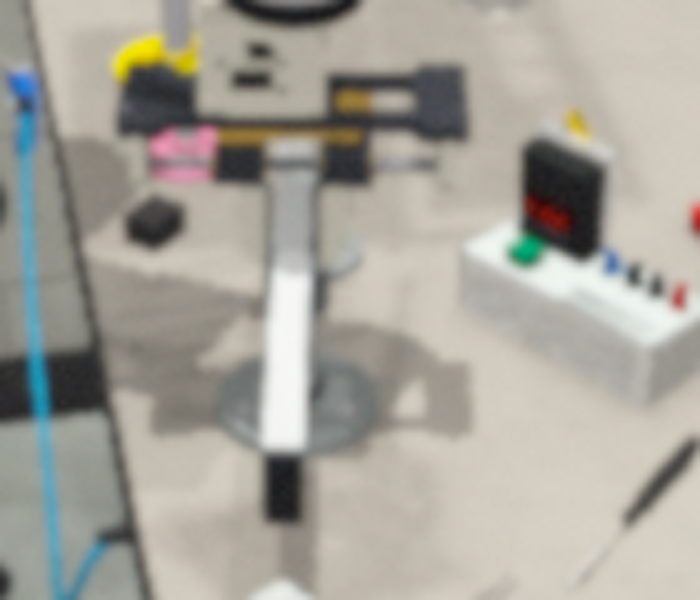

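```bash
python3 -m inch '[0,0,0,0,0,0,-0.42, 0,0,0,0,0,0,-0.42, 0,0,0,0,0,0,-0.42, 0,0,0,0,0,0,-0.42, 0,0,0,0,0,0,-0.42]';  python3 -m inch '[0,0,0,0,0,0,-0.42, 0,0,0,0,0,0,-0.42, 0,0,0,0,0,0,-0.42, 0,0,0,0,0,0,-0.42, 0,0,0,0,0,0,-0.42]'; python3 - <<'E'
from h import *
s=bot.capture("side");t=bot.capture("top")
g=cv2.cvtColor(s,cv2.COLOR_RGB2GRAY);print(g[277:284,294:299:2].T)
p=cv2.cvtColor(cv2.imread("pics/t7r.png"),cv2.COLOR_BGR2GRAY)
g=cv2.cvtColor(t,cv2.COLOR_RGB2GRAY);print(np.abs(g.astype(int)-p)[225:260,340:470].max(),tri((454.7-0,253.4),(296.3,280)))
print(g[250:255,445:462])
avg(2)
E
```

```text
time: 20.95
tool_pos: [425.5, -227.1, 103.8]
tcp_rot: [-3.132, -0.005, 1.359]
contact_force: [-0.5, 0.1, -1.0]
grip_width: 26.6
time: 21.45
tool_pos: [425.6, -227.2, 103.8]
tcp_rot: [-3.132, -0.005, 1.359]
contact_force: [0.3, 0.1, -0.9]
grip_width: 26.9
[[242 234 208 157  94  52  43]
 [242 235 211 161  96  49  31]
 [243 235 212 163  97  51  39]]
30 [ 380.35456882 -440.02421405  134.65091388]
[[250 252 253 247 239 236 155 156 165 173 201 204 201 199 199 149 157]
 [248 246 248 248 250 255 133  65  65  87 203 203 200 201 201 200 192]
 [247 247 247 248 249 255 104  74  50  91 205 207 202 196 199 201 204]
 [247 248 248 248 249 255  95  67  43 137 210 206 203 200 199 205 205]
 [250 250 249 249 250 255  87  57  43 157 211 208 207 204 204 205 203]]
[ 425.6 -227.2  103.8] [-0.358 -0.088  0.106 -0.026 -0.046 -0.016] proj 0.0344 +- 0.0118 21.65
```

```bash
python3 -m inch '[0,0,0,0,0,0,-0.42, 0,0,0,0,0,0,-0.42, 0,0,0,0,0,0,-0.42, 0,0,0,0,0,0,-0.42, 0,0,0,0,0,0,-0.42]';  python3 -m inch '[0,0,0,0,0,0,-0.42, 0,0,0,0,0,0,-0.42, 0,0,0,0,0,0,-0.42, 0,0,0,0,0,0,-0.42, 0,0,0,0,0,0,-0.42]'; python3 - <<'E'
from h import *
s=bot.capture("side");t=bot.capture("top")
g=cv2.cvtColor(s,cv2.COLOR_RGB2GRAY);print(g[277:284,294:299:2].T)
print(tri((450.95,252.6),(296.3,280.2)))
g=cv2.cvtColor(t,cv2.COLOR_RGB2GRAY);print(g[252,445:462])
E
```

```text
time: 22.15
tool_pos: [425.6, -227.2, 103.9]
tcp_rot: [-3.132, -0.005, 1.359]
contact_force: [0.8, 0.0, -0.5]
grip_width: 26.8
time: 22.65
tool_pos: [425.5, -227.2, 103.8]
tcp_rot: [-3.132, -0.005, 1.359]
contact_force: [-0.4, -0.1, -0.7]
grip_width: 26.7
[[242 235 209 158  95  54  43]
 [242 235 210 161  95  49  33]
 [242 235 212 164  98  53  39]]
[ 382.35299451 -431.25322439  127.20009022]
[248 247 246 247 250 255 104  70  48  92 205 206 200 198 201 202 201]
```

It's stable and level, with no change over the last second. Now I'll open wide and back off straight up.

```bash
python3 -m inch '[0,0,0,0,0,0,-0.3, 0,0,0,0,0,0,-0.1, 0,0,0,0,0,0,0, 0,0,0,0,0,0,0, 0,0,0,0,0,0,0]';  python3 -m inch '[0,0,1,0,0,0,0, 0,0,2.5,0,0,0,0, 0,0,4,0,0,0,0, 0,0,6,0,0,0,0, 0,0,8,0,0,0,0]';python3 -m inch '[0,0,1.5,0,0,0,0, 0,0,3.5,0,0,0,0, 0,0,5.5,0,0,0,0, 0,0,7.5,0,0,0,0, 0,0,9,0,0,0,0]'; python3 - <<'E'
from h import *
s=bot.capture("side");t=bot.capture("top");cv2.imwrite("pics/s9r.png",s[:,:,::-1]);cv2.imwrite("pics/t9r.png",t[:,:,::-1])
cv2.imwrite("pics/s9.png",cv2.resize(s[190:310,240:380,::-1],None,fx=5,fy=5,interpolation=2))
g=cv2.cvtColor(s,cv2.COLOR_RGB2GRAY);print(g[277:284,294:299:2].T)
E
```

```text
time: 23.25
tool_pos: [425.5, -227.2, 103.8]
tcp_rot: [-3.132, -0.005, 1.359]
contact_force: [-0.3, 0.3, 0.0]
grip_width: 46.0
time: 23.75
tool_pos: [425.5, -227.1, 185.3]
tcp_rot: [-3.133, -0.004, 1.359]
contact_force: [0.0, -0.4, -0.2]
grip_width: 46.2
time: 24.25
tool_pos: [425.6, -227.2, 277.4]
tcp_rot: [-3.134, -0.004, 1.359]
contact_force: [0.3, -0.6, 0.5]
grip_width: 46.0
[[242 233 209 158  96  57  38]
 [242 234 210 160  94  47  31]
 [242 235 212 163  97  52  38]]
```

View pics/s9.png

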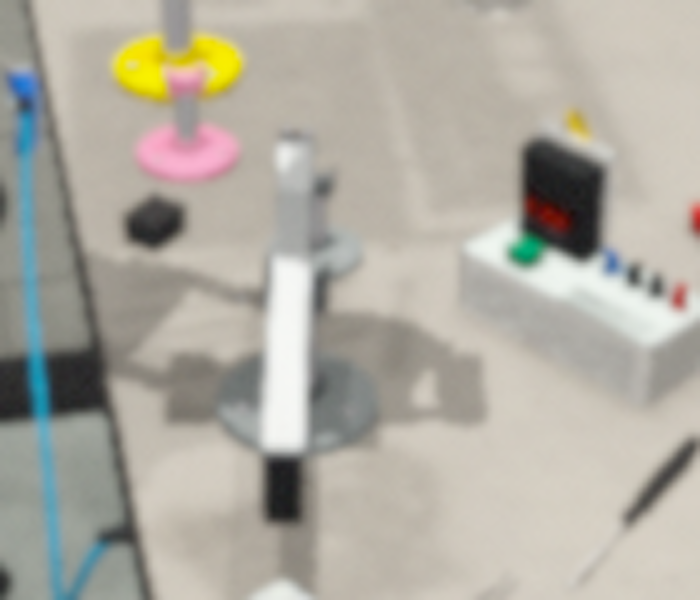

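View pics/t9r.png

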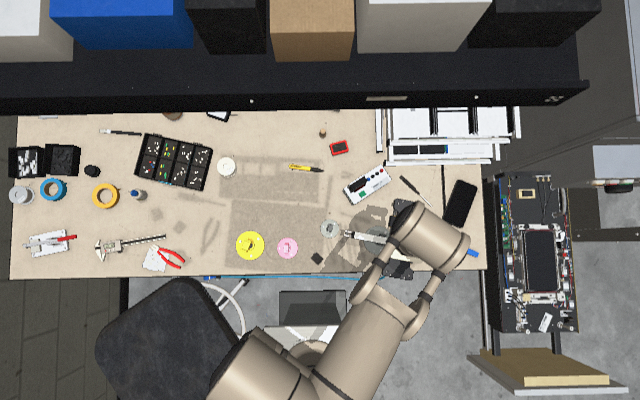

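```bash
python3 -m inch '[-1,2.5,0,0,0,0,0, -2,5,0,0,0,0,0, -3,7.5,0,0,0,0,0, -4,10,0,0,0,0,0, -5,12,0,0,0,0,0]'; python3 -m inch '[0,0,0,0,0,0,0, 0,0,0,0,0,0,0, 0,0,0,0,0,0,0, 0,0,0,0,0,0,0, 0,0,0,0,0,0,0]'; python3 - <<'E'
from h import *
s=bot.capture("side");t=bot.capture("top")
g=cv2.cvtColor(s,cv2.COLOR_RGB2GRAY);print(g[277:284,296]);print(g[208:226,298])
g=cv2.cvtColor(t,cv2.COLOR_RGB2GRAY);print(g[228:242,343:362])
cv2.imwrite("pics/t10.png",cv2.resize(t[170:280,320:490,::-1],None,fx=4,fy=4,interpolation=2))
E
```

```text
time: 24.85
tool_pos: [375.2, -106.3, 277.3]
tcp_rot: [-3.136, -0.003, 1.36]
contact_force: [-0.3, 0.0, -0.5]
grip_width: 45.8
time: 25.35
tool_pos: [375.5, -106.9, 277.1]
tcp_rot: [-3.136, -0.003, 1.359]
contact_force: [0.7, 0.9, 1.0]
grip_width: 46.0
[241 233 210 159  95  49  34]
[181 180 179 179 179 180 178 170 154 173 216 236 241 242 241 241 241 240]
[[143  64  96  97  98  95  97  97  99  95  97  96  96  99  96  95  92  96
   96]
 [140  85  97  96  98  99  98  98  97  98  96  97  92  94  99  96  96  95
   98]
 [138  78  73  94  91  89  94  91  98  97  96  97  97  96  96  96  97  96
   95]
 [138 129  56  69  76  85 100  95  93  95  94  96  96  98  98  94  97 100
   96]
 [136 185  93  58  74 102 117 107  99  94  94  94  96  94  97  97  94  96
   96]
 [136 166  80  50  88 122 126 120 116 106  98  95  78  90  87  91  92  94
   95]
 [130  84  34  64 111 135 134 128 126 119 113 102 141 164 181  96 110  80
   86]
 [ 85  29  42  90 132 140 142 136 131 129 121 111 188 245 251 217 224 211
  167]
 [ 27  31  72 105 145 147 145 142 137 133 133 111 159 219 230 245 255 254
  240]
 [ 29  47  84 123 160 154 147 149 146 144 139 111  95  75 108 177 224 245
  252]
 [ 39  51 104 148 163 157 155 149 148 145 143  96  68  99 110  96 108 174
  223]
 [ 44  71 136 167 164 160 157 155 154 154 140  75  74 115 121 118 110  97
  110]
 [ 59 103 150 170 166 163 159 160 159 158 128  57 104 135 135 128 123 116
  112]
 [ 75 123 167 172 171 167 166 163 161 155 113  58 121 145 144 137 133 126
  125]]
```

View pics/t10.png

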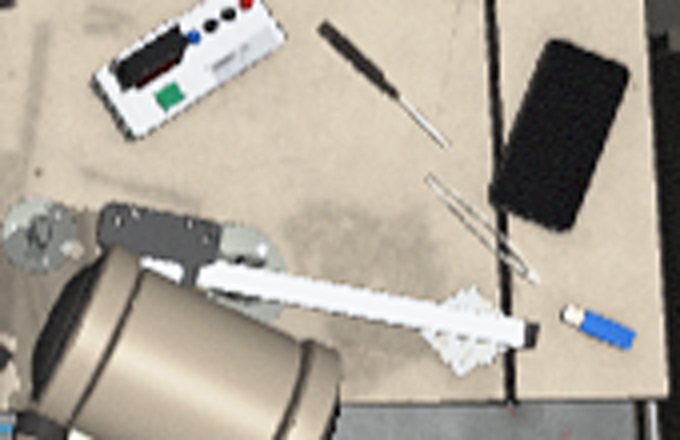

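```bash
python3 - <<'E'
from h import *
d=np.array([.2096,.9778]);c=np.array([425.5,-227.2])
for s in(-205,95): print(np.round(proj("side",(*(c+s*d),130)),1))
print(np.round(proj("side",(*(np.array([551.3,139.6])-150*np.array([-.181,.983])),40)),1),"seen 330.5,219.1 on table")
bot.close_job()
E
```

```text
[296.1 278.4]
[298.8 216.8]
[330.7 217.8] seen 330.5,219.1 on table
the job is handed in; nothing more can be done
```

The tube is standing in the notch of the larger grey rest, level and on its own. I handed the job in at about 25.5 s of the 64 s allowed.

**Finding the balance point:** I made three low lifts of about 10 mm, moving the grip each time. The wrist moment put the balance point about 55 mm from the tube's middle, towards the fork. On the last lift it was within about 2 mm of the grip. The wrist carried about 5.4 N, which is roughly 0.55 kg.

**Placing it:** I carried the tube over, turned it about 22° to line up with the notch, and lowered it in small steps. First contact pressed with about 11 N and some sideways force. I eased off until the sideways force was gone, then opened the fingers slightly, waited about 2 s, and backed away.

**Last checks:**
- **Settling:** in the side view the cap end moved about 0.25 px (roughly 0.6 mm) just after release. It then stayed put for about 3 s while the arm left.
- **Level:** both ends sit where a level bar should be, the cap end to within 2 px and the fork end to within about 0.5 px. The same cap edge was already 1.3 px off when the tube lay on the table, so I put most of the 2 px down to the calibration.
- **Other objects:** they looked unmoved in the pictures, but I only compared them by eye.
- **Disagreement:** estimates of the rest's centre differed by about 2 mm along the notch, which is well inside the 20 mm floor. Notch angle readings ranged from 76° to 85°, and I used 78°.

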